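# Unclip the charged battery pack

## Task

The battery pack with the green cap is charged: pinch its two white side tabs together to unlatch it, lift it straight up out of the charger and stand it upright on its base in the blue tray. Set it down, do not drop it, and leave the pack with the orange cap clipped in the charger.

Things in the scene. Friction and masses are not known exactly. Their poses are not given: they have to be found in the camera images.
- green_pack: Battery pack: GREEN cap, black body, two white sprung tabs; 0.3 kg, sizes in mm: 92 tall, foot 42 x 46. Origin: centre of underside, z up; tabs on its -x and +x sides. Each tab: upright plate 30 wide (y), 16 to 90 above the underside. Over both tabs 50 in x at rest, 34 pinched. Core and cap between them 25 (x) x 46 (y); cap 62 to 92 up. Seated, the tabs are free to grasp from 42 to 90 up; pinched, they are also the grip for carrying.
- green_tab_front (a joint): Travel of the green pack's tab on its -x side: 0 sprung out, 0.008 m fully pinched in. Spring 2.5 N at rest, 7 N at the stop, so a 20 N grip holds both in. A hook on the tab, 20 to 30 mm above the underside, sticks out 7 mm under a lip of the charger; the pack comes out only while both tabs are in by more than about 5 mm.
- green_tab_back (a joint): The same for the green pack's tab on its +x side.
- orange_pack: Bystander: an identical pack but with an ORANGE cap, clipped in the charger's other bay; same origin and axes.
- charger: Grey two-bay battery charger fixed to the bench, 90 (x) x 180 (y) x 54 mm high. Origin: centre of its underside. Bays at y = -45 and +45 mm hold the packs upright, axes parallel to its own, feet 12 mm above the bench, about 2 mm play. Its top is 42 mm above a seated pack's underside: lift 45 mm straight up to clear it.
- tray: Empty BLUE open plastic tray, loose on the bench, 0.6 kg, 170 (x) x 150 (y) x 30 mm high, walls and floor 5 mm thick. Origin: centre of its underside, z up. (The smaller, deeper blue bin holding steel bars, far to the robot's right, is not this tray.)
Things that resemble listed ones, but are neither listed nor needed, are in the scene too. Leave any red look-alike of the green_pack alone.

How it is judged (in metres and radians):
On the way:
1. both tabs of the green pack are pinched in while it still sits in the charger (value of joint each of green_tab_front, green_tab_back above 0.005 m and distance of green_pack from where it was at the start of the episode below 0.015 m), for 0.05 s.
At the end, for the whole second after the job is handed in: The green-capped pack stands on the blue tray's floor within its walls, upright within 8 degrees, at rest, its tabs sprung out (within 3 mm); the tray lies level (6 degrees); the orange-capped pack is still upright in the charger, within 15 mm of where it was (x of green_pack in the frame of tray between -0.07 and 0.07 m and y of green_pack in the frame of tray between -0.06 and 0.06 m and z of green_pack in the frame of tray between 0 and 0.012 m and angle between each of green_pack, orange_pack's own z axis and vertical below 0.15 rad and angle between tray's own z axis and vertical below 0.1 rad and linear speed of green_pack below 0.02 m/s and value of joint each of green_tab_front, green_tab_back below 0.003 m and distance of orange_pack from where it was at the start of the episode below 0.015 m); the robot touches nothing.
It fails at once if the green pack, out of the charger, is let go while more than about 25 mm above the tray's floor (height (world z) of green_pack above 0.032 m and distance of green_pack from where it was at the start of the episode above 0.03 m and contact force between the fingers and green_pack below 0.05 N).
It fails at once if the orange pack is pulled or knocked more than 15 mm from its place (distance of orange_pack from where it was at the start of the episode above 0.015 m).
It also fails if it takes over 43 s, if anything falls off the work surface, if the arm or the gripper's body presses on something with over 40 N, if the wrist force passes 120 N, or if a joint passes its speed limit or range.

## Robot

A 6-joint arm with a two-finger parallel gripper is mounted at the origin on the work surface. World frame = base frame: x ahead of the robot, y to its left, z up, the work surface at z = 0. Lengths are in m, angles in degrees, forces in N, time in s.
With the tool pointing down it reaches from about 0.4 to 0.825 m from the base axis. Payload 7 kg.
Tool frame: the origin (TCP) lies on the centre line of the jaws, within the pads' length; the fingertips stand 17 mm ahead of it and the grasp point (between the pads) lies 2 mm behind it; y points along the fingers, z is the direction in which the jaws open and shut, and the axes are right-handed (so a half turn about y gives the same grasp; the last joint's range is limited). The gripper opens to 88 mm and grips with 3 to 60 N. Pads are 19 mm wide; open, the fingers measure 130 mm over their backs; the gripper's body (78 mm by 193 mm) begins 47 mm behind the grasp point.
Start: joints at [-47.378, 20.546, 0.682, 0, -70.136, -16.507], TCP at [0.297, -0.606, 0.244] pointing down, gripper open.
Joint ranges: [-176.03, 176.03], [-82.01, 121.73], [-58.28, 71.71], [-173.87, 95.51], [-174.79, -0.11], [-173.66, 173.66]. Speed limits (degrees/s): [136.94, 136.94, 172.46, 180, 180, 180].

## Interface

Orientations are given as [roll, pitch, yaw] about the fixed x, y, z axes, in that order (R = Rz(yaw) Ry(pitch) Rx(roll)).
In Python, from plant import r, capture, camera_info gives the robot as it stands. The module is installed in compiled form; this text tells all that it offers.
- The arm moves only by the tool apply_moves, never from a script. Its argument "deltas" is a list of rows, each an object of numbers: "tx", "ty", "tz": the shift along the tool's x, y, z in m; "turn": the turn about the tool's y in rad; "gripper": the finger opening in m, from 0 to 0.0876. A call has 1 to 5 rows; each row is the pose to reach, as a shift and turn from the pose commanded when the call began, along the tool's axes at that moment; what a row does not reach only later rows make up. A row lasts 1/10 s, in which the tool goes at most 50 mm and 8.59 degrees, less where a joint would pass 70% of its speed; a pose out of reach is approached as far as the arm can. A call with a gripper value outside its range is refused whole. The fingers move at their own pace and stop on an object; "newtons" is the grip in N (left out, the last holds). Time passes only in rows, so rows that repeat a pose let the fingers close. It gives the time, the measured TCP pose, the force and the opening at its end, in the units of the state.
- r.get_state(): the state, without advancing time (a new reading comes with each control period).
- capture(name): name is "side" or "top" or "wrist"; returns (picture, depth): 480x640x3 uint8, red, green, blue; 480x640 float32, m along the optical axis (not along the pixel's ray), 0 where there is no reading.
- camera_info(name): a dict with "K" (3x3 intrinsics, pixels), "eye" and "orientation" of the camera in the world; the wrist camera has in their place "tool_from_camera" (4x4, takes a point from camera to tool coordinates, whose origin is the TCP and whose axes are the tool frame's). Camera axes: x right, y up, looking along -z (the intrinsics and any distortion apply to the point x, -y, -z); pixel columns grow to the right and rows downward; lengths in m; the calibration is good to about 2 mm. A picture is of the moment at which its call begins: read the wrist's pose just before it. camera_info takes no time and is no camera call.
- r.close_job(): hands the job in, once; it reports no verdict.
The state is a dict: "time_s": time; "joints": joint angles; "qd": joint speeds; "joint_torque": joint torques, N m; "tcp_pos": TCP position; "eef_rot": TCP orientation; "contact_force": force on the tool from outside, world axes, zero at the start; "moment": the same for the moment, N m; "gripper_width": finger opening in m.
Only numpy, scipy, OpenCV 4.12 (cv2) and the standard library are available. Lean on these libraries where they do the work, as an engineer would, in place of code of your own. Each camera call takes 0.05 s, during which the arm holds its last target.

## Working session

There is one attempt and no reset: what is moved stays moved. The work goes in short steps, Python scripts to look and compute and a tool call to move; the robot and the scene stay as the last step left them, time stands still between calls to the robot, and variables do not carry over. Pictures are saved under pics/ and viewed, and the job is handed in when it is done.

Besides the shell and the picture viewer there is one more tool, called as a command line: name --argument value ..., lists and objects as JSON in quotes. apply_moves: Moves the arm, as the interface text tells. Its arguments: {"type":"object","properties":{"deltas":{"type":"array","items":{"type":"object","properties":{"tx":{"type":"number"},"ty":{"type":"number"},"tz":{"type":"number"},"turn":{"type":"number"},"gripper":{"type":"number"}}}},"newtons":{"type":"number"}},"required":["deltas"]}

```bash
mkdir -p pics; python3 - <<'E'
from plant import r,capture,camera_info
import cv2,numpy as np
s=r.get_state();print(s)
for n in ("side","top"):
    p,d=capture(n);cv2.imwrite(f"pics/{n}0.png",p[:,:,::-1]);np.savez(f"{n}0.npz",p=p,d=d);print(n,camera_info(n))
print(camera_info("wrist"))
E
```

```text
{'time_s': 0.0, 'joints': array([-4.73779324e+01,  2.05910598e+01,  6.34622229e-01, -2.14612788e-02,
       -7.01370213e+01, -1.65058726e+01]), 'qd': array([-0.06806876,  0.03859861,  0.04826843, -0.00471983,  0.04138817,
       -0.04391483]), 'joint_torque': array([-2.06936024e-04, -5.82725823e+01,  2.93055815e+01,  6.99714750e+00,
        6.93383030e-03, -1.37544289e-04]), 'tcp_pos': array([ 0.29689854, -0.60567942,  0.24262914]), 'eef_rot': array([-8.99046599e+01,  7.21202228e-03,  2.61088926e+01]), 'contact_force': array([ 0.17842403, -0.28484441,  0.10460332]), 'moment': array([-0.01861061, -0.01839343,  0.0117286 ]), 'gripper_width': 0.08751142692872617}
side {'K': array([[540.25811729,   0.        , 320.78808347],
       [  0.        , 540.25811729, 235.27691796],
       [  0.        ,   0.        ,   1.        ]]), 'eye': array([0.44261281, 0.80420174, 0.75395079]), 'orientation': array([  50.45027124,    1.08268467, -173.20036665])}
top {'K': array([[512.27183204,   0.        , 323.61394678],
       [  0.        , 512.27183204, 242.00880202],
       [  0.        ,   0.        ,   1.        ]]), 'eye': array([ 0.45309512, -0.02630516,  0.88017129]), 'orientation': array([ 7.59609285e+00,  4.87817150e-04, -9.05050149e+01])}
{'K': array([[405.17886251,   0.        , 322.05431407],
       [  0.        , 405.17886251, 238.4854066 ],
       [  0.        ,   0.        ,   1.        ]]), 'tool_from_camera': array([[ 2.24003247e-04, -9.60716015e-01, -2.77533220e-01,
        -7.58125608e-02],
       [ 7.54753852e-05,  2.77533243e-01, -9.60716032e-01,
        -1.40763452e-01],
       [ 9.99999972e-01,  1.94256584e-04,  1.34678759e-04,
         4.97883683e-04],
       [ 0.00000000e+00,  0.00000000e+00,  0.00000000e+00,
         1.00000000e+00]])}
```

View pics/top0.png

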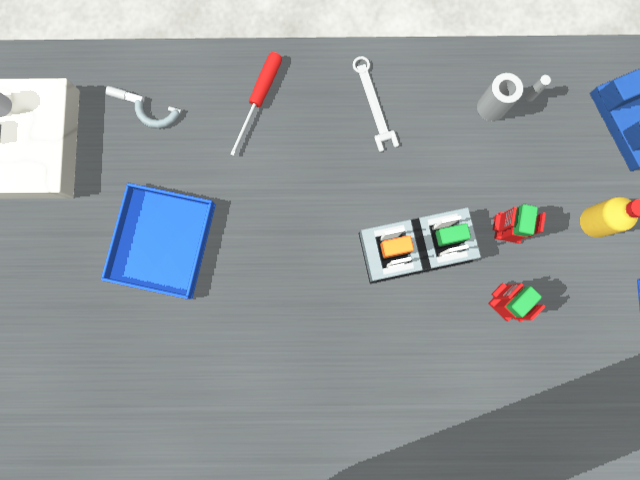

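View pics/side0.png

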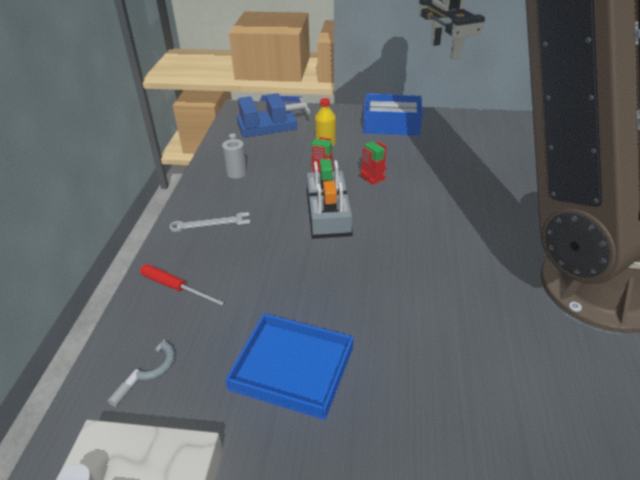

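Candidates in the top view:
- (453,235): green cap on a black body with white tabs, seated in the grey charger. This fits the description.
- (523,222) and (524,300): green caps on red bodies, so look-alikes to leave alone.
- Orange pack at (397,247).
- Trays: the large blue one at (160,243) is the target. The blue objects at the right edge are not it.

Next I'll crop close and measure.

```bash
cat > h.py <<'E'
import numpy as np,cv2
from scipy.spatial.transform import Rotation as Ro
from plant import r,capture,camera_info
def cloud(n,d,T=None):
    ci=camera_info(n);K=ci["K"]
    v,u=np.mgrid[0:480,0:640]
    P=np.stack([(u-K[0,2])/K[0,0]*d,-(v-K[1,2])/K[1,1]*d,-d],-1)
    if n=="wrist":
        M=ci["tool_from_camera"];P=P@M[:3,:3].T+M[:3,3]
        p,e=T;return P@Ro.from_euler('xyz',e,degrees=True).as_matrix().T+p
    return P@Ro.from_euler('xyz',ci["orientation"],degrees=True).as_matrix().T+ci["eye"]
def rect(pts):
    (c,sz,a)=cv2.minAreaRect(pts.astype(np.float32)*1000);return np.round(c,1),np.round(sz,1),round(a,2)
E
python3 - <<'E'
from h import *
z=np.load("top0.npz");p,d=z['p'],z['d'];W=cloud("top",d)
cv2.imwrite("pics/crop0.png",cv2.resize(p[180:330,340:560,::-1],None,fx=3.5,fy=3.5,interpolation=cv2.INTER_CUBIC))
h=cv2.cvtColor(p,cv2.COLOR_RGB2HSV);H,S,V=[h[...,i].astype(int) for i in range(3)]
box=lambda m,a:(m&(np.mgrid[0:480,0:640][1]>=a[0])&(np.mgrid[0:480,0:640][1]<a[1])&(np.mgrid[0:480,0:640][0]>=a[2])&(np.mgrid[0:480,0:640][0]<a[3]))
ok=d>0
print("bench z",np.median(W[400:440,100:300,2]))
for n,m in dict(green=box((H>45)&(H<80)&(S>120),(425,480,210,260)),orange=box((H>5)&(H<22)&(S>150),(370,420,225,270)),tray=box((H>100)&(H<125)&(S>150),(90,230,170,310))).items():
    q=W[m&ok];zt=np.percentile(q[:,2],90);t=q[q[:,2]>zt-.006];print(n,len(q),"ztop",zt,rect(t[:,:2]),t[:,:2].mean(0), "allrect",rect(q[:,:2]))
q=W[box(ok,(350,490,195,290))];t=q[(q[:,2]>.048)&(q[:,2]<.06)];print("charger",rect(t[:,:2]))
t=q[(q[:,2]>.085)];print("tops",rect(t[:,:2]))
E
```

```text
bench z -0.0015998031495649823
green 552 ztop 0.10423579447669175 (array([ 568.1, -228.3]), array([25.1, 46.6]), 11.34) [ 0.56766839 -0.2275507 ] allrect (array([ 573.2, -228.4]), array([35.3, 48.8]), 11.64)
orange 171 ztop 0.10306003490701032 (array([ 550.2, -140.4]), array([25.2, 46. ]), 11.22) [ 0.54748477 -0.13953294] allrect (array([ 555.4, -140.3]), array([35.7, 48.5]), 11.47)
tray 9210 ztop 0.0261468500556438 (array([573.5, 253. ]), array([150.8, 168.7]), 77.47) [0.57957214 0.25210414] allrect (array([576.3, 252.7]), array([151.7, 174.4]), 77.45)
charger (array([ 559.3, -184.6]), array([ 84.5, 180.7]), 11.54)
tops (array([ 558.9, -184.4]), array([ 50.6, 136.3]), 11.47)
```

View pics/crop0.png

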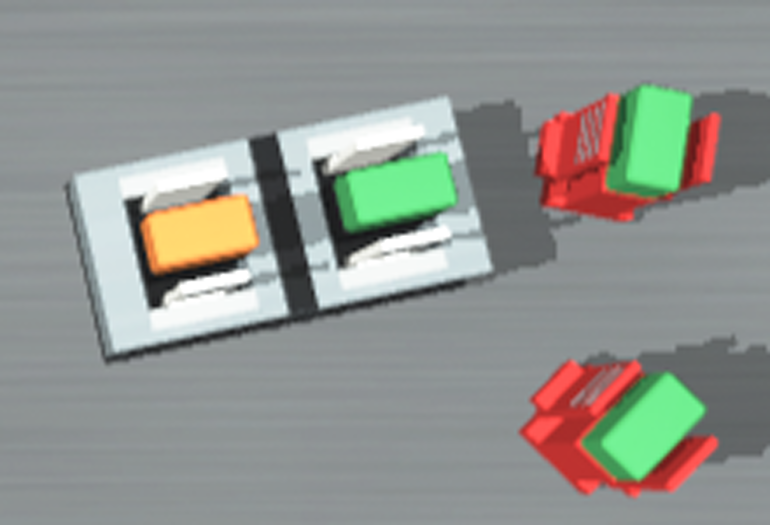

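The crop confirms it: the charger's right bay holds the green cap on a black body with white tabs, and the two red-bodied ones stand beside the charger. Green pack is at about (0.568, -0.228) with yaw 11.5°. I'll check obstacle heights and work out the approach.

```bash
cat >> h.py <<'E'
def delta(pos,yaw):
    s=r.get_state();Rm=Ro.from_euler('xyz',s['eef_rot'],degrees=True)
    d=Rm.inv().apply(np.array(pos)-s['tcp_pos'])
    T=Ro.from_euler('xyz',[-90,0,yaw],degrees=True)
    print("t",s['time_s'],"tool shift",d.round(4),"turn",(Rm.inv()*T).as_rotvec().round(4),"pos",s['tcp_pos'].round(4),"rot",s['eef_rot'].round(2),"F",s['contact_force'].round(1),"w",s['gripper_width'].round(4), "j",s['joints'].round(1))
E
python3 - <<'E'
from h import *
z=np.load("top0.npz");W=cloud("top",z['d'])
print("bottle max z",np.nanmax(W[190:245,575:640,2][z['d'][190:245,575:640]>0]),"right",W[60:330,480:640,2].max())
z=np.load("side0.npz");W2=cloud("side",z['d'])
print("bottle side",W2[95:110,318:330].reshape(-1,3)[::40].round(3))
delta([.568,-.228,.244],101.5); delta([.568,-.228,.244],-78.5)
E
```

```text
bottle max z 0.1331168916695643 right 0.880171287405817
bottle side [[ 8.100e-01 -1.943e+00 -5.370e-01]
 [ 6.080e-01 -5.100e-01  1.280e-01]
 [ 5.960e-01 -4.940e-01  1.280e-01]
 [ 6.480e-01 -7.260e-01  1.000e-03]
 [ 6.070e-01 -4.950e-01  1.070e-01]]Traceback (most recent call last):
  File "<stdin>", line 6, in <module>
  File "h.py", line 18, in delta
    print("t",s['time_s'],"tool shift",d.round(4),"turn",(Rm.inv()*T).as_rotvec().round(4),"pos",s['tcp_pos'].round(4),"rot",s['eef_rot'].round(2),"F",s['contact_force'].round(1),"w",s['gripper_width'].round(4), "j",s['joints'].round(1))
                                                                                                                                                                                       ^^^^^^^^^^^^^^^^^^^^^^^^
AttributeError: 'float' object has no attribute 'round'
```

```bash
sed -i "s/s\['gripper_width'\].round(4)/round(s['gripper_width'],4)/" h.py; python3 - <<'E'
from h import *
delta([.568,-.228,.244],101.5); delta([.568,-.228,.244],-78.5)
E
```

```text
t 0.1 tool shift [ 0.4096 -0.001   0.2199] turn [-1.4000e-03 -1.3159e+00  9.0000e-04] pos [ 0.2969 -0.6057  0.2427] rot [-8.991e+01  1.000e-02  2.611e+01] F [ 0.6  0.2 -1.2] w 0.0878 j [-47.4  20.6   0.6  -0.  -70.1 -16.5]
t 0.1 tool shift [ 0.4096 -0.001   0.2199] turn [-9.0000e-04  1.8257e+00 -1.5000e-03] pos [ 0.2969 -0.6057  0.2427] rot [-8.991e+01  1.000e-02  2.611e+01] F [ 0.6  0.2 -1.2] w 0.0878 j [-47.4  20.6   0.6  -0.  -70.1 -16.5]
```

apply_moves --deltas '[{"tx": 0.041,"tz": 0.022,"turn": -0.13,"gripper": 0.0876},{"tx": 0.082,"tz": 0.044,"turn": -0.26,"gripper": 0.0876},{"tx": 0.123,"tz": 0.066,"turn": -0.4,"gripper": 0.0876},{"tx": 0.164,"tz": 0.088,"turn": -0.53,"gripper": 0.0876},{"tx": 0.205,"tz": 0.11,"turn": -0.66,"gripper": 0.0876}]'

```text
invalid input at $.deltas[0]: expected keys tx, ty, tz, turn, gripper
```

```bash
python3 - <<'E'
from h import *
delta([.568,-.228,.244],101.5)
E
```

```text
t 0.1 tool shift [ 0.4096 -0.001   0.2199] turn [-1.4000e-03 -1.3159e+00  9.0000e-04] pos [ 0.2969 -0.6057  0.2427] rot [-8.991e+01  1.000e-02  2.611e+01] F [ 0.6  0.2 -1.2] w 0.0878 j [-47.4  20.6   0.6  -0.  -70.1 -16.5]
```

apply_moves --deltas '[{"tx": 0.041,"ty": 0,"tz": 0.022,"turn": -0.13,"gripper": 0.0876},{"tx": 0.082,"ty": 0,"tz": 0.044,"turn": -0.26,"gripper": 0.0876},{"tx": 0.123,"ty": 0,"tz": 0.066,"turn": -0.4,"gripper": 0.0876},{"tx": 0.164,"ty": 0,"tz": 0.088,"turn": -0.53,"gripper": 0.0876},{"tx": 0.205,"ty": 0,"tz": 0.11,"turn": -0.66,"gripper": 0.0876}]'

```text
time_s: 0.6
tcp_pos: [0.4333, -0.4154, 0.2433]
eef_rot: [-90.0, -0.0, 64.2]
contact_force: [1.1, -0.6, -0.1]
gripper_width: 0.0877
```

```bash
python3 - <<'E'
from h import *
delta([.568,-.228,.244],101.5)
E
```

```text
t 0.6 tool shift [ 0.2273 -0.0007 -0.0398] turn [-5.000e-04 -6.506e-01  3.000e-04] pos [ 0.4333 -0.4154  0.2433] rot [-8.997e+01 -1.000e-02  6.422e+01] F [ 1.1 -0.6 -0.1] w 0.0877 j [-25.2  13.6  -9.1  -0.  -67.3  -0.6]
```

apply_moves --deltas '[{"tx": 0.046,"ty": 0,"tz": -0.008,"turn": -0.13,"gripper": 0.0876},{"tx": 0.092,"ty": 0,"tz": -0.016,"turn": -0.26,"gripper": 0.0876},{"tx": 0.138,"ty": 0,"tz": -0.024,"turn": -0.4,"gripper": 0.0876},{"tx": 0.184,"ty": 0,"tz": -0.032,"turn": -0.53,"gripper": 0.0876},{"tx": 0.228,"ty": 0,"tz": -0.04,"turn": -0.65,"gripper": 0.0876}]'

```text
time_s: 1.1
tcp_pos: [0.5696, -0.2279, 0.2434]
eef_rot: [-90.0, -0.0, 101.5]
contact_force: [0.0, -0.8, -0.5]
gripper_width: 0.0877
```

apply_moves --deltas '[{"tx": 0,"ty": 0,"tz": 0,"turn": 0,"gripper": 0.0876},{"tx": 0,"ty": 0,"tz": 0,"turn": 0,"gripper": 0.0876}]'

```text
time_s: 1.3
tcp_pos: [0.5692, -0.2287, 0.2429]
eef_rot: [-89.9, -0.0, 101.3]
contact_force: [-0.4, -0.4, -0.8]
gripper_width: 0.0874
```

```bash
python3 - <<'E'
from h import *
delta([.568,-.228,.244],101.5)
s=r.get_state();p,d=capture("wrist");W=cloud("wrist",d,(s['tcp_pos'],s['eef_rot']))
cv2.imwrite("pics/w1.png",p[:,:,::-1]);np.savez("w1.npz",p=p,W=W,d=d)
h=cv2.cvtColor(p,cv2.COLOR_RGB2HSV);H,S,V=[h[...,i].astype(int) for i in range(3)]
m=(H>45)&(H<80)&(S>120)&(d>0)&(abs(W[...,0]-.568)<.05)&(abs(W[...,1]+.228)<.04)&(W[...,2]>.09)
q=W[m];zt=np.percentile(q[:,2],80);print("cap",len(q),zt,rect(q[q[:,2]>zt-.005][:,:2]))
m=(d>0)&(S<60)&(V>150)&(W[...,2]>.092)&(W[...,2]<.115)&(abs(W[...,0]-.568)<.045)&(abs(W[...,1]+.228)<.04)
q=W[m];print("tabs",len(q),rect(q[:,:2]))
E
```

```text
t 1.3 tool shift [ 0.0009 -0.0011  0.001 ] turn [-0.0011 -0.0041  0.0005] pos [ 0.5692 -0.2287  0.2429] rot [-8.9940e+01 -3.0000e-02  1.0126e+02] F [-0.4 -0.4 -0.8] w 0.0874 j [ -3.7  14.9  -7.5  -0.  -67.7  14.9]
cap 2167 0.10402912873224618 (array([ 566. , -229.6]), array([24.5, 45.9]), 11.91)
tabs 558 (array([ 565.2, -226.6]), array([50. , 35.7]), 11.67)
```

View pics/w1.png

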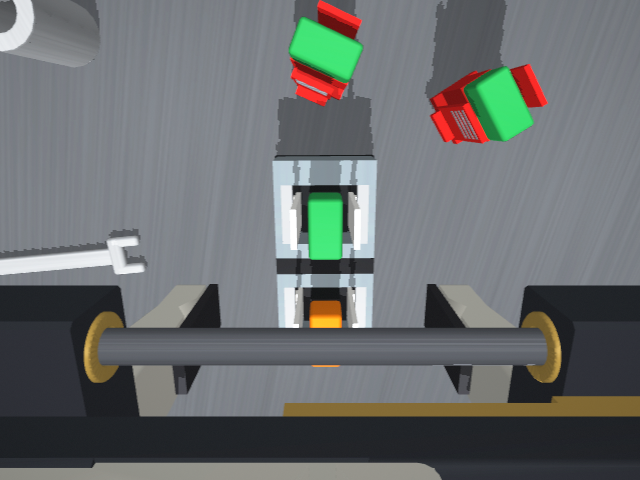

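The wrist view agrees with the top view: green cap at about (325,225), with the tabs either side and the orange pack below it at (325,330). The fused centre is (0.567, -0.229) with yaw 11.6°. Descending now.

apply_moves --deltas '[{"tx": 0,"ty": 0.03,"tz": 0.002,"turn": -0.003,"gripper": 0.0876},{"tx": 0,"ty": 0.06,"tz": 0.002,"turn": -0.003,"gripper": 0.0876},{"tx": 0,"ty": 0.085,"tz": 0.002,"turn": -0.003,"gripper": 0.0876},{"tx": 0,"ty": 0.1,"tz": 0.002,"turn": -0.003,"gripper": 0.0876},{"tx": 0,"ty": 0.11,"tz": 0.002,"turn": -0.003,"gripper": 0.0876}]'

```text
time_s: 1.85
tcp_pos: [0.5654, -0.2314, 0.1321]
eef_rot: [-89.9, -0.0, 101.2]
contact_force: [0.4, -0.3, 1.4]
gripper_width: 0.0877
```

apply_moves --deltas '[{"tx": 0,"ty": 0.015,"tz": 0,"turn": 0,"gripper": 0.0876},{"tx": 0,"ty": 0.03,"tz": 0,"turn": 0,"gripper": 0.0876},{"tx": 0,"ty": 0.042,"tz": 0,"turn": 0,"gripper": 0.0876},{"tx": 0,"ty": 0.051,"tz": 0,"turn": 0,"gripper": 0.0876},{"tx": 0,"ty": 0.051,"tz": 0,"turn": 0,"gripper": 0.0876}]'

```text
time_s: 2.35
tcp_pos: [0.5661, -0.2305, 0.0815]
eef_rot: [-89.9, -0.0, 101.3]
contact_force: [0.2, 0.2, 0.3]
gripper_width: 0.0881
```

```bash
python3 - <<'E'
from h import *
delta([.567,-.229,.082],101.6)
for n in("wrist","side"):
    p,d=capture(n);cv2.imwrite(f"pics/{n}2.png",p[:,:,::-1] if n=="wrist" else cv2.resize(p[110:260,250:450,::-1],None,fx=4,fy=4))
E
```

```text
t 2.35 tool shift [ 0.0013 -0.0005 -0.0012] turn [-0.0018 -0.0053  0.0006] pos [ 0.5661 -0.2305  0.0815] rot [-8.990e+01 -4.000e-02  1.013e+02] F [0.2 0.2 0.3] w 0.0881 j [ -3.9  23.1 -18.8  -0.  -48.2  15.2]
```

View pics/wrist2.png

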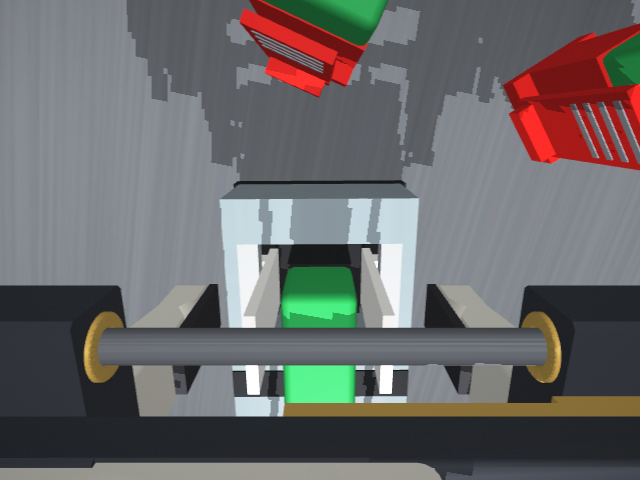

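View pics/side2.png

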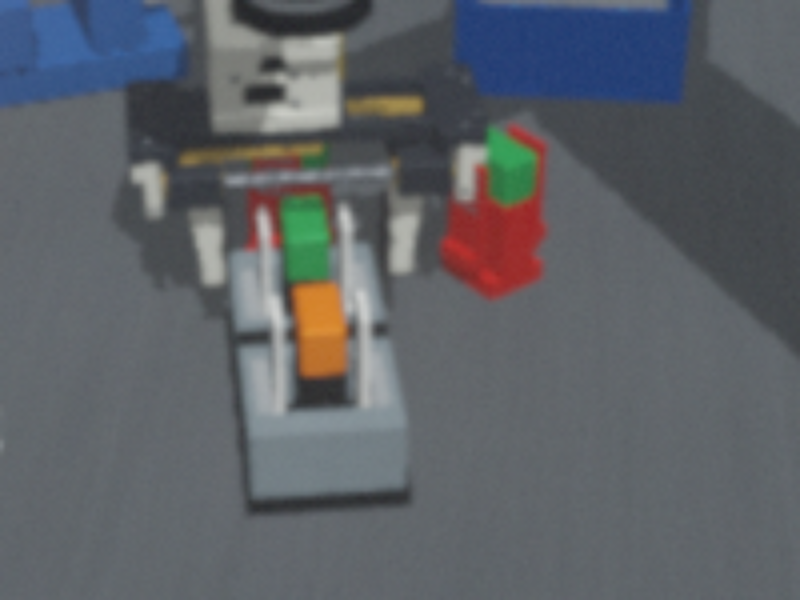

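The fingers (inner faces at columns 215 and 430) straddle the tabs (265 and 375) symmetrically around the green cap, above the charger top. Closing at 25 N.

apply_moves --deltas '[{"tx": 0,"ty": 0,"tz": 0,"turn": 0,"gripper": 0.02},{"tx": 0,"ty": 0,"tz": 0,"turn": 0,"gripper": 0.02},{"tx": 0,"ty": 0,"tz": 0,"turn": 0,"gripper": 0.02},{"tx": 0,"ty": 0,"tz": 0,"turn": 0,"gripper": 0.02},{"tx": 0,"ty": 0,"tz": 0,"turn": 0,"gripper": 0.02}]' --newtons 25

```text
time_s: 2.95
tcp_pos: [0.567, -0.2302, 0.0827]
eef_rot: [-90.0, 0.0, 101.3]
contact_force: [-0.4, -0.8, 0.6]
gripper_width: 0.053
```

apply_moves --deltas '[{"tx": 0,"ty": 0,"tz": 0,"turn": 0,"gripper": 0.02},{"tx": 0,"ty": 0,"tz": 0,"turn": 0,"gripper": 0.02},{"tx": 0,"ty": 0,"tz": 0,"turn": 0,"gripper": 0.02},{"tx": 0,"ty": 0,"tz": 0,"turn": 0,"gripper": 0.02},{"tx": 0,"ty": 0,"tz": 0,"turn": 0,"gripper": 0.02}]' --newtons 25

```text
time_s: 3.45
tcp_pos: [0.5671, -0.2302, 0.0827]
eef_rot: [-90.0, 0.0, 101.3]
contact_force: [-0.2, 0.7, 1.6]
gripper_width: 0.0309
```

```bash
python3 - <<'E'
from h import *
delta([.567,-.229,.082],101.6)
p,d=capture("wrist");cv2.imwrite("pics/wrist3.png",p[:,:,::-1])
E
```

```text
t 3.45 tool shift [ 0.0012  0.0007 -0.0001] turn [ 0.0003 -0.0044 -0.0001] pos [ 0.5671 -0.2302  0.0827] rot [-9.0020e+01  1.0000e-02  1.0135e+02] F [-0.2  0.7  1.6] w 0.0309 j [ -3.8  23.  -18.7   0.  -48.2  15.2]
```

View pics/wrist3.png

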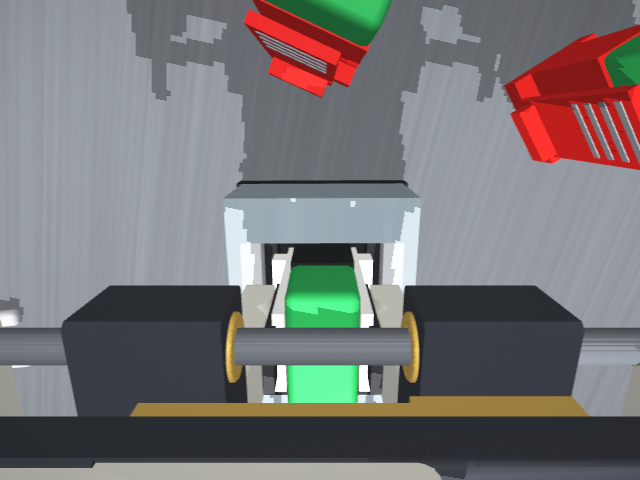

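Both tabs are pinched in against the core, with an opening of 31 mm. Lifting straight up.

apply_moves --deltas '[{"tx": 0,"ty": 0,"tz": 0,"turn": 0,"gripper": 0.02},{"tx": 0,"ty": -0.003,"tz": 0,"turn": 0,"gripper": 0.02},{"tx": 0,"ty": -0.007,"tz": 0,"turn": 0,"gripper": 0.02},{"tx": 0,"ty": -0.012,"tz": 0,"turn": 0,"gripper": 0.02},{"tx": 0,"ty": -0.018,"tz": 0,"turn": 0,"gripper": 0.02}]' --newtons 25

```text
time_s: 4.0
tcp_pos: [0.5666, -0.2302, 0.1007]
eef_rot: [-90.0, -0.0, 101.3]
contact_force: [-0.0, -0.1, -1.8]
gripper_width: 0.031
```

```bash
python3 - <<'E'
from h import *
delta([.567,-.229,.082],101.6)
p,d=capture("side");cv2.imwrite("pics/side4.png",cv2.resize(p[110:260,250:450,::-1],None,fx=4,fy=4))
E
```

```text
t 4.0 tool shift [ 0.0011  0.0187 -0.0006] turn [-0.0007 -0.0046  0.0003] pos [ 0.5666 -0.2302  0.1007] rot [-8.9960e+01 -2.0000e-02  1.0134e+02] F [-0.  -0.1 -1.8] w 0.031 j [ -3.8  21.8 -17.8  -0.  -50.4  15.2]
```

View pics/side4.png

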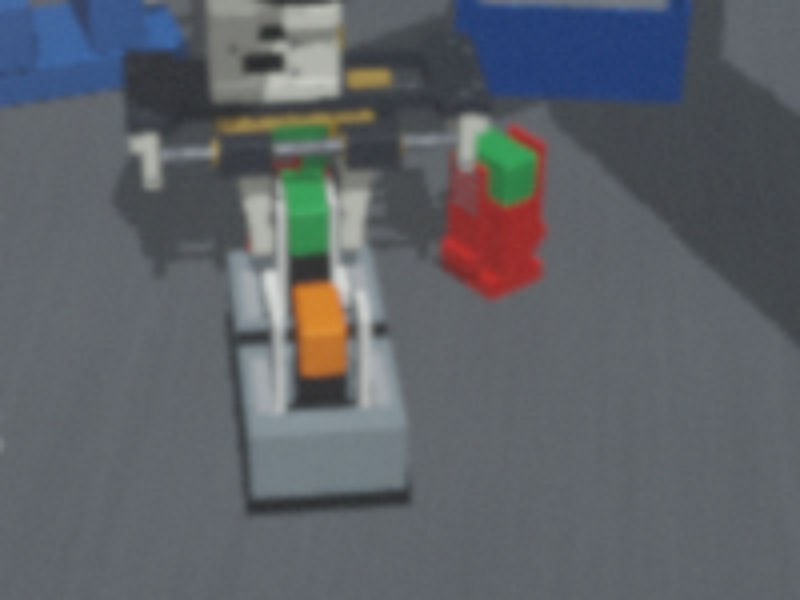

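The green cap has risen with the gripper, and orange is still seated. Continuing up.

apply_moves --deltas '[{"tx": 0,"ty": -0.015,"tz": 0,"turn": 0,"gripper": 0.02},{"tx": 0,"ty": -0.035,"tz": 0,"turn": 0,"gripper": 0.02},{"tx": 0,"ty": -0.06,"tz": 0,"turn": 0,"gripper": 0.02},{"tx": 0,"ty": -0.085,"tz": 0,"turn": 0,"gripper": 0.02},{"tx": 0,"ty": -0.105,"tz": 0,"turn": 0,"gripper": 0.02}]' --newtons 25

```text
time_s: 4.55
tcp_pos: [0.5671, -0.2303, 0.2074]
eef_rot: [-90.1, 0.0, 101.3]
contact_force: [0.3, -0.3, -3.4]
gripper_width: 0.031
```

apply_moves --deltas '[{"tx": 0,"ty": -0.01,"tz": 0,"turn": 0,"gripper": 0.02},{"tx": 0,"ty": -0.01,"tz": 0,"turn": 0,"gripper": 0.02}]'

```text
time_s: 4.75
tcp_pos: [0.5676, -0.2303, 0.2171]
eef_rot: [-90.2, 0.1, 101.3]
contact_force: [0.8, 0.1, -2.9]
gripper_width: 0.0307
```

```bash
python3 - <<'E'
from h import *
delta([.5735,.253,.215],101.5)
p,d=capture("side");cv2.imwrite("pics/side5.png",p[:,:,::-1])
E
```

```text
t 4.75 tool shift [ 0.4727  0.002  -0.1009] turn [ 0.0027 -0.0027 -0.0009] pos [ 0.5676 -0.2303  0.2171] rot [-9.0160e+01  5.0000e-02  1.0135e+02] F [ 0.8  0.1 -2.9] w 0.0307 j [ -3.8  15.7  -9.9   0.  -64.3  15.2]
```

View pics/side5.png

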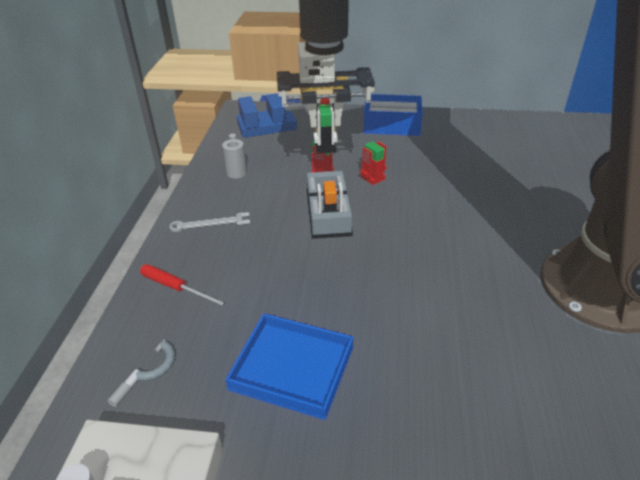

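The pack (green cap at (325,115)) hangs clear of the charger, with a 2.9 N load, and orange is still at (330,190). Carrying it to the tray.

apply_moves --deltas '[{"tx": 0.015,"ty": 0,"tz": -0.003,"turn": 0,"gripper": 0.02},{"tx": 0.042,"ty": 0,"tz": -0.009,"turn": 0,"gripper": 0.02},{"tx": 0.077,"ty": 0,"tz": -0.016,"turn": 0,"gripper": 0.02},{"tx": 0.115,"ty": 0,"tz": -0.025,"turn": 0,"gripper": 0.02},{"tx": 0.155,"ty": 0,"tz": -0.033,"turn": 0,"gripper": 0.02}]'

```text
time_s: 5.3
tcp_pos: [0.5678, -0.07, 0.214]
eef_rot: [-89.9, -0.0, 101.3]
contact_force: [2.1, 1.0, -2.2]
gripper_width: 0.0308
```

apply_moves --deltas '[{"tx": 0.04,"ty": 0,"tz": -0.008,"turn": 0,"gripper": 0.02},{"tx": 0.08,"ty": 0,"tz": -0.017,"turn": 0,"gripper": 0.02},{"tx": 0.12,"ty": 0,"tz": -0.026,"turn": 0,"gripper": 0.02},{"tx": 0.155,"ty": 0,"tz": -0.033,"turn": 0,"gripper": 0.02},{"tx": 0.185,"ty": 0,"tz": -0.04,"turn": 0,"gripper": 0.02}]'

```text
time_s: 5.8
tcp_pos: [0.5704, 0.1198, 0.2141]
eef_rot: [-89.9, 0.0, 101.4]
contact_force: [-0.0, -0.4, -2.7]
gripper_width: 0.0309
```

```bash
python3 - <<'E'
from h import *
delta([.5735,.253,.215],101.5)
E
```

```text
t 5.8 tool shift [ 0.1299 -0.001  -0.0294] turn [-0.0021 -0.0018 -0.0002] pos [0.5704 0.1198 0.2141] rot [-8.988e+01  1.000e-02  1.014e+02] F [-0.  -0.4 -2.7] w 0.0309 j [ 31.1  13.2 -13.6  -0.  -63.3 -19.6]
```

apply_moves --deltas '[{"tx": 0.035,"ty": 0,"tz": -0.008,"turn": 0,"gripper": 0.02},{"tx": 0.07,"ty": 0,"tz": -0.015,"turn": 0,"gripper": 0.02},{"tx": 0.1,"ty": 0,"tz": -0.022,"turn": 0,"gripper": 0.02},{"tx": 0.12,"ty": 0,"tz": -0.027,"turn": 0,"gripper": 0.02},{"tx": 0.13,"ty": 0,"tz": -0.029,"turn": 0,"gripper": 0.02}]'

```text
time_s: 6.3
tcp_pos: [0.5737, 0.2525, 0.2141]
eef_rot: [-89.9, 0.0, 101.4]
contact_force: [0.1, -0.3, -3.0]
gripper_width: 0.0311
```

apply_moves --deltas '[{"tx": 0,"ty": 0.02,"tz": 0,"turn": 0,"gripper": 0.02},{"tx": 0,"ty": 0.04,"tz": 0,"turn": 0,"gripper": 0.02},{"tx": 0,"ty": 0.06,"tz": 0,"turn": 0,"gripper": 0.02},{"tx": 0,"ty": 0.075,"tz": 0,"turn": 0,"gripper": 0.02},{"tx": 0,"ty": 0.085,"tz": 0,"turn": 0,"gripper": 0.02}]'

```text
time_s: 6.8
tcp_pos: [0.5737, 0.2496, 0.1288]
eef_rot: [-89.9, 0.1, 101.3]
contact_force: [0.4, 0.4, -2.8]
gripper_width: 0.0308
```

apply_moves --deltas '[{"tx": 0,"ty": 0.007,"tz": 0,"turn": 0,"gripper": 0.02},{"tx": 0,"ty": 0.007,"tz": 0,"turn": 0,"gripper": 0.02}]'

```text
time_s: 7.0
tcp_pos: [0.5741, 0.2501, 0.1227]
eef_rot: [-89.9, 0.0, 101.3]
contact_force: [-0.0, -0.4, -1.6]
gripper_width: 0.0311
```

```bash
python3 - <<'E'
from h import *
delta([.5735,.253,.085],101.5)
for n in ("side","top"):
    p,d=capture(n);cv2.imwrite(f"pics/{n}6.png",p[:,:,::-1])
    W=cloud(n,d);np.savez(n+"6.npz",p=p,W=W)
E
```

```text
t 7.0 tool shift [ 0.003   0.0377 -0.0001] turn [-0.0015 -0.0031 -0.0007] pos [0.5741 0.2501 0.1227] rot [-8.9910e+01  4.0000e-02  1.0132e+02] F [-0.  -0.4 -1.6] w 0.0311 j [ 41.4  21.7 -14.5  -0.  -53.9 -30. ]
```

View pics/side6.png

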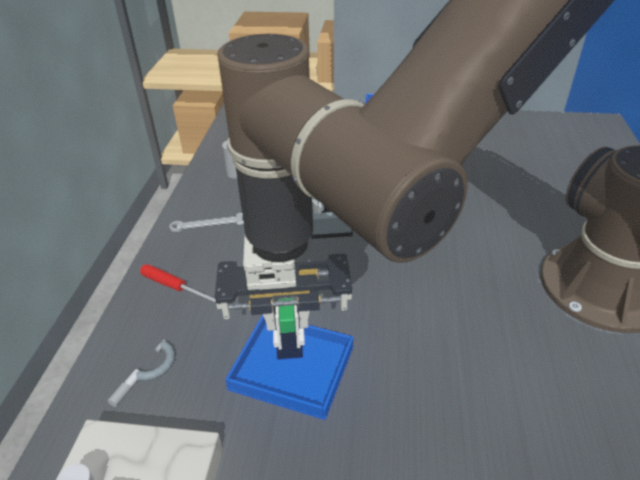

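View pics/top6.png

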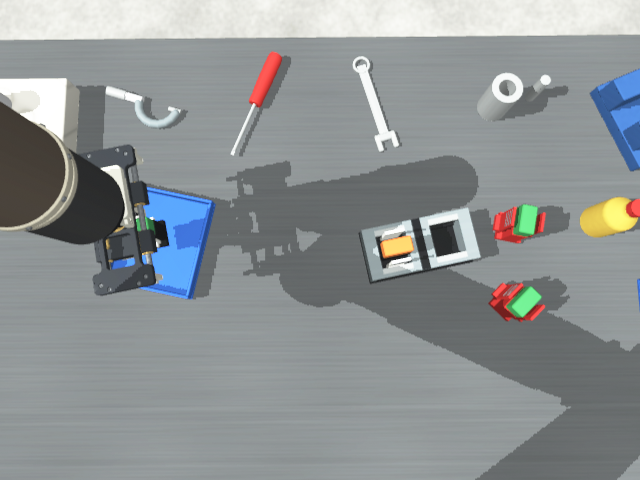

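The pack hangs upright over the tray centre, with its base about 47 mm above the tray floor by dead reckoning. Lowering now, slowly near the end.

apply_moves --deltas '[{"tx": 0.001,"ty": 0.012,"tz": 0,"turn": 0,"gripper": 0.02},{"tx": 0.002,"ty": 0.023,"tz": 0,"turn": 0,"gripper": 0.02},{"tx": 0.002,"ty": 0.032,"tz": 0,"turn": 0,"gripper": 0.02},{"tx": 0.002,"ty": 0.038,"tz": 0,"turn": 0,"gripper": 0.02},{"tx": 0.002,"ty": 0.041,"tz": 0,"turn": 0,"gripper": 0.02}]'

```text
time_s: 7.6
tcp_pos: [0.5737, 0.2524, 0.0814]
eef_rot: [-89.9, 0.0, 101.3]
contact_force: [-0.8, 0.3, -2.8]
gripper_width: 0.031
```

apply_moves --deltas '[{"tx": 0,"ty": 0.001,"tz": 0,"turn": 0,"gripper": 0.02},{"tx": 0,"ty": 0.002,"tz": 0,"turn": 0,"gripper": 0.02},{"tx": 0,"ty": 0.003,"tz": 0,"turn": 0,"gripper": 0.02},{"tx": 0,"ty": 0.003,"tz": 0,"turn": 0,"gripper": 0.02}]'

```text
time_s: 8.0
tcp_pos: [0.5741, 0.2527, 0.0797]
eef_rot: [-90.0, -0.0, 101.3]
contact_force: [-0.3, 0.5, -2.4]
gripper_width: 0.0312
```

apply_moves --deltas '[{"tx": 0,"ty": 0.001,"tz": 0,"turn": 0,"gripper": 0.02},{"tx": 0,"ty": 0.001,"tz": 0,"turn": 0,"gripper": 0.02}]'

```text
time_s: 8.2
tcp_pos: [0.5741, 0.2526, 0.0786]
eef_rot: [-90.0, -0.0, 101.3]
contact_force: [-0.2, -0.1, -3.2]
gripper_width: 0.0311
```

apply_moves --deltas '[{"tx": 0,"ty": 0.001,"tz": 0,"turn": 0,"gripper": 0.02},{"tx": 0,"ty": 0.001,"tz": 0,"turn": 0,"gripper": 0.02}]'

```text
time_s: 8.4
tcp_pos: [0.574, 0.2526, 0.0774]
eef_rot: [-90.0, 0.0, 101.3]
contact_force: [0.0, 0.3, -2.1]
gripper_width: 0.0308
```

apply_moves --deltas '[{"tx": 0,"ty": 0.001,"tz": 0,"turn": 0,"gripper": 0.02},{"tx": 0,"ty": 0.001,"tz": 0,"turn": 0,"gripper": 0.02}]'

```text
time_s: 8.6
tcp_pos: [0.574, 0.2526, 0.0764]
eef_rot: [-90.0, 0.0, 101.3]
contact_force: [0.2, -0.4, -3.5]
gripper_width: 0.0309
```

apply_moves --deltas '[{"tx": 0,"ty": 0.001,"tz": 0,"turn": 0,"gripper": 0.02},{"tx": 0,"ty": 0.001,"tz": 0,"turn": 0,"gripper": 0.02}]'

```text
time_s: 8.8
tcp_pos: [0.5742, 0.2527, 0.0757]
eef_rot: [-90.0, -0.0, 101.4]
contact_force: [-0.0, 0.5, -0.7]
gripper_width: 0.0308
```

```bash
python3 - <<'E'
from h import *
delta([.5735,.253,.0755],101.5)
p,d=capture("side");cv2.imwrite("pics/side7.png",cv2.resize(p[230:430,200:400,::-1],None,fx=3,fy=3))
E
```

```text
t 8.8 tool shift [0.0004 0.0002 0.0006] turn [ 0.0003 -0.0026  0.    ] pos [0.5742 0.2527 0.0757] rot [-90.02  -0.   101.35] F [-0.   0.5 -0.7] w 0.0308 j [ 41.6  24.7 -17.1   0.  -48.2 -30.2]
```

View pics/side7.png

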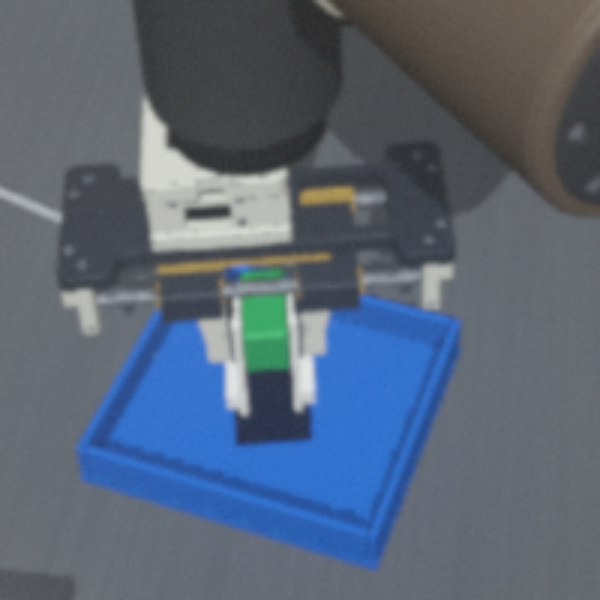

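The load is coming off (-0.7 N), so the base is touching the floor. I'll go one more millimetre to confirm.

apply_moves --deltas '[{"tx": 0,"ty": 0.0005,"tz": 0,"turn": 0,"gripper": 0.02},{"tx": 0,"ty": 0.001,"tz": 0,"turn": 0,"gripper": 0.02}]'

```text
time_s: 9.05
tcp_pos: [0.5744, 0.2527, 0.0756]
eef_rot: [-90.1, -0.0, 101.4]
contact_force: [-3.7, -1.1, 10.1]
gripper_width: 0.031
```

Floor contact is firm (10 N up). Easing back 0.5 mm, then opening.

apply_moves --deltas '[{"tx": 0,"ty": -0.0005,"tz": 0,"turn": 0,"gripper": 0.02},{"tx": 0,"ty": -0.0005,"tz": 0,"turn": 0,"gripper": 0.045},{"tx": 0,"ty": -0.0005,"tz": 0,"turn": 0,"gripper": 0.055},{"tx": 0,"ty": -0.0005,"tz": 0,"turn": 0,"gripper": 0.065},{"tx": 0,"ty": -0.0005,"tz": 0,"turn": 0,"gripper": 0.08}]'

```text
time_s: 9.55
tcp_pos: [0.574, 0.2527, 0.0748]
eef_rot: [-90.0, -0.0, 101.3]
contact_force: [-0.6, 0.2, -0.4]
gripper_width: 0.0575
```

apply_moves --deltas '[{"tx": 0,"ty": -0.0005,"tz": 0,"turn": 0,"gripper": 0.085},{"tx": 0,"ty": -0.0005,"tz": 0,"turn": 0,"gripper": 0.085},{"tx": 0,"ty": -0.0005,"tz": 0,"turn": 0,"gripper": 0.085},{"tx": 0,"ty": -0.0005,"tz": 0,"turn": 0,"gripper": 0.085},{"tx": 0,"ty": -0.0005,"tz": 0,"turn": 0,"gripper": 0.085}]'

```text
time_s: 10.05
tcp_pos: [0.574, 0.2526, 0.0755]
eef_rot: [-90.0, 0.0, 101.3]
contact_force: [-0.6, -0.5, -0.2]
gripper_width: 0.0845
```

```bash
python3 - <<'E'
from h import *
delta([.5735,.253,.0755],101.5)
p,d=capture("wrist");cv2.imwrite("pics/wrist8.png",p[:,:,::-1])
E
```

```text
t 10.05 tool shift [ 0.0005 -0.      0.0004] turn [-0.0001 -0.0027 -0.0001] pos [0.574  0.2526 0.0755] rot [-89.99   0.   101.35] F [-0.6 -0.5 -0.2] w 0.0845 j [ 41.6  24.7 -17.1  -0.  -48.2 -30.2]
```

View pics/wrist8.png

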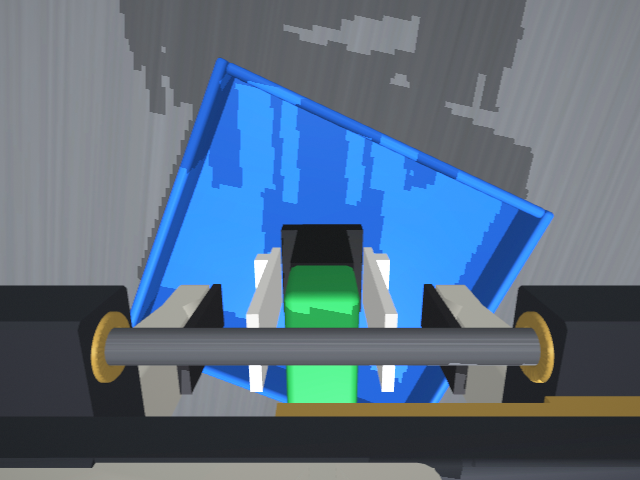

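The pack stands free, with its tabs (265 and 380) sprung out and the fingers clear of them on both sides. Retreating straight up, then back toward the charger side to clear the view.

apply_moves --deltas '[{"tx": 0,"ty": -0.015,"tz": 0,"turn": 0,"gripper": 0.085},{"tx": 0,"ty": -0.04,"tz": 0,"turn": 0,"gripper": 0.085},{"tx": 0,"ty": -0.075,"tz": 0,"turn": 0,"gripper": 0.085},{"tx": 0,"ty": -0.115,"tz": 0,"turn": 0,"gripper": 0.085},{"tx": 0,"ty": -0.145,"tz": 0,"turn": 0,"gripper": 0.085}]'

```text
time_s: 10.6
tcp_pos: [0.5745, 0.2528, 0.2232]
eef_rot: [-90.1, -0.0, 101.4]
contact_force: [0.0, 1.2, 0.1]
gripper_width: 0.0848
```

apply_moves --deltas '[{"tx": -0.03,"ty": 0,"tz": 0,"turn": 0,"gripper": 0.085},{"tx": -0.07,"ty": 0,"tz": 0,"turn": 0,"gripper": 0.085},{"tx": -0.11,"ty": 0,"tz": 0,"turn": 0,"gripper": 0.085},{"tx": -0.14,"ty": 0,"tz": 0,"turn": 0,"gripper": 0.085},{"tx": -0.16,"ty": 0,"tz": 0,"turn": 0,"gripper": 0.085}]'

```text
time_s: 11.1
tcp_pos: [0.6056, 0.0937, 0.2207]
eef_rot: [-90.0, 0.0, 101.3]
contact_force: [-0.8, -0.7, 0.2]
gripper_width: 0.0847
```

apply_moves --deltas '[{"tx": -0.03,"ty": 0,"tz": 0,"turn": 0,"gripper": 0.085},{"tx": -0.04,"ty": 0,"tz": 0,"turn": 0,"gripper": 0.085},{"tx": -0.04,"ty": 0,"tz": 0,"turn": 0,"gripper": 0.085},{"tx": -0.04,"ty": 0,"tz": 0,"turn": 0,"gripper": 0.085}]'

```text
time_s: 11.5
tcp_pos: [0.6134, 0.0567, 0.2205]
eef_rot: [-90.0, -0.0, 101.3]
contact_force: [-0.1, -0.2, 0.2]
gripper_width: 0.0849
```

```bash
python3 - <<'E'
from h import *
delta([.5735,.253,.0755],101.5)
for n in ("top","side"):
    p,d=capture(n);W=cloud(n,d);cv2.imwrite(f"pics/{n}9.png",p[:,:,::-1])
    h=cv2.cvtColor(p,cv2.COLOR_RGB2HSV);H,S,V=[h[...,i].astype(int) for i in range(3)]
    g=(d>0)&(H>45)&(H<80)&(S>120)&(W[...,1]>.1);q=W[g]
    if len(q):
        zt=np.percentile(q[:,2],90);print(n,"green",len(q),zt,rect(q[q[:,2]>zt-.004][:,:2]))
    o=(d>0)&(H>5)&(H<22)&(S>150)&(abs(W[...,0]-.55)<.06)&(abs(W[...,1]+.14)<.06);q=W[o]
    if len(q):
        zt=np.percentile(q[:,2],90);print(n,"orange",len(q),zt,rect(q[q[:,2]>zt-.004][:,:2]))
    t=(d>0)&(H>100)&(H<125)&(S>150)&(abs(W[...,1]-.25)<.12)&(abs(W[...,0]-.57)<.13);q=W[t];zt=np.percentile(q[:,2],95)
    u=q[q[:,2]>zt-.006];A=np.c_[u[:,:2],np.ones(len(u))];c=np.linalg.lstsq(A,u[:,2],rcond=None)[0]
    print(n,"tray",rect(u[:,:2]),"rim slope",c[:2].round(3))
E
```

```text
t 11.5 tool shift [0.2002 0.1451 0.0006] turn [ 0.     -0.0032  0.0001] pos [0.6134 0.0567 0.2205] rot [-9.0000e+01 -1.0000e-02  1.0132e+02] F [-0.1 -0.2  0.2] w 0.0849 j [ 23.4  15.9  -9.   -0.  -65.  -12.1]
top green 585 0.09699097520020401 (array([574.8, 253.3]), array([24.8, 45.1]), 11.18)
top orange 262 0.10359577188290775 (array([ 550., -140.]), array([24.9, 45.3]), 10.84)
top tray (array([573.6, 252.6]), array([150.8, 168.6]), 77.32) rim slope [-0.002 -0.   ]
side green 462 0.0974461206846448 (array([573.1, 254.1]), array([21.9, 46.7]), 10.11)
side orange 251 0.10414513552410931 (array([ 549. , -138.2]), array([23.8, 46.1]), 11.99)
side tray (array([571.7, 253.6]), array([153.3, 170.9]), 77.73) rim slope [-0.  0.]
```

View pics/side9.png

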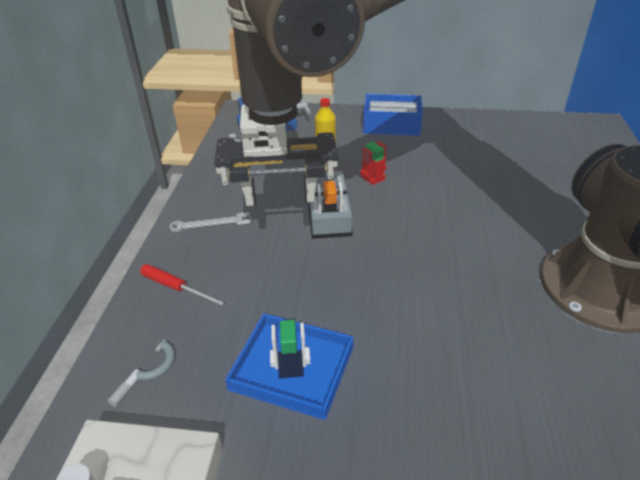

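View pics/top9.png

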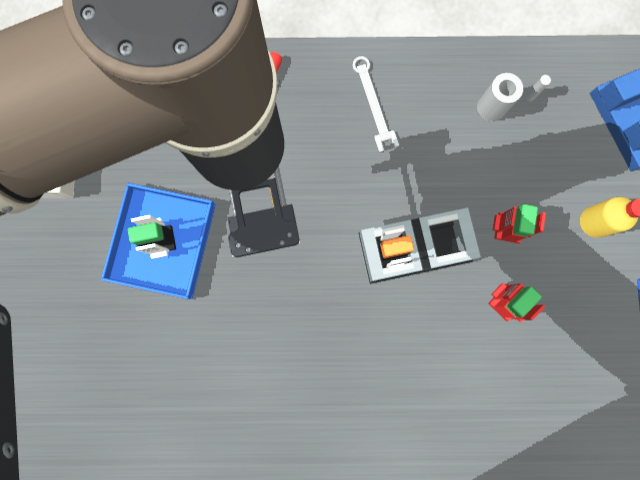

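The green pack stands upright at the tray centre (side view (288,350)) with its cap top at 97 mm, which is the 5 mm floor plus the 92 mm pack. Its tabs are out, the tray is level and unmoved, orange is unmoved, and the robot is clear. Handing in.

```bash
python3 -c "
from plant import r
print(r.close_job())"
```

```text
the job is handed in; nothing more can be done
None
```

The green-capped pack is standing upright in the blue tray, and the job was handed in at about 11.6 s of the 43 s allowed. I pinched its tabs at 25 N, lifted it straight out of the charger and lowered it to firm floor contact (10 N). I then opened the gripper and backed away.

**Last checks, from the top and side cameras:**
- **Green pack:** it is within 2 mm of the tray centre. Its cap top is at 97 mm, which matches the pack standing on the tray floor, and its tabs look sprung out.
- **Tray:** it is level and within about 2 mm of where it was.
- **Orange pack:** it is still clipped in the charger. The top camera puts it within 1 mm of its start, and the side camera agrees to about 2 mm.
- **Robot:** the gripper is clear of everything.

**One mismatch:** the gripper read 31 mm while pinched, against the 34 mm stated for pinched tabs. The pack came out and carried without slipping. No check failed, but I could not read the tab joint values directly.

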